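# Take the pipette from its stand and hold it upright in the large beaker

### The arm

A 7-joint arm with a two-finger parallel gripper is mounted at the origin on a cart in front of the work surface, level with it; the furniture and walls round the work are solid. World frame = base frame: x ahead of the robot, y to its left, z up, the work surface at z = 0. Lengths are in m, angles in rad, forces in N, time in s.
With the tool pointing down it reaches from about 0.4 to 0.875 m from the base axis. Payload 4.4 kg.
Tool frame: the origin (TCP) lies on the centre line of the jaws, within the pads' length; the fingertips stand 11 mm ahead of it and the grasp point (between the pads) lies 8 mm behind it; z points along the fingers, y is the direction in which the jaws open and shut (so a half turn about z gives the same grasp; the last joint's range is limited). The gripper opens to 85 mm and grips with 20 to 120 N. Pads are 22 mm wide; open, the fingers measure 114 mm over their backs; the gripper's body (76 mm by 85 mm) begins 54 mm behind the grasp point. The pads swing forward as they close: fully open they stand 13 mm farther back than shut.
Start: joints at [1.052, 0.628, 0.038, 1.517, -0.027, 0.996, -0.02], TCP at [0.284, -0.584, 0.242] pointing down, gripper open.
Joint ranges: [-3.06, 3.06], [-0.37, 2.12], [-1.25, 1.32], [0.18, 2.47], [-1.1, 4.24], [0.23, 1.98], [-2.94, 2.94]. Speed limits (rad/s): [2.57, 2.57, 3.14, 3.14, 3.14, 3.14, 3.14].

### API

Orientations are given as a 3x3 rotation matrix whose columns are the frame's x, y, z axes.
In Python, from plant import ctrl gives the robot as it stands.
- The arm moves only by the tool apply_moves, never from a script. Its arguments are lists of equal length, an entry for each row: "slide": the shift along the tool's x, y, z in cm, a list of three; "turn": the turn about the tool's z in degrees; "gripper": the opening, from 0 (shut) to 1 (fully open). A call has 1 to 10 rows; each row shifts and turns the commanded pose from where the row before left it, along the tool's axes as they then stand; what a row does not reach is not made up. A row lasts 1/8 s, in which the tool goes at most 62.5 mm and 10.7 degrees, less where a joint would pass 70% of its speed; a pose out of reach is approached as far as the arm can. A call is refused whole if a number of a shift passes 6.25 or a number of a turn 10.7, either way. A call with a gripper value outside its range is refused whole. The fingers move at their own pace and stop on an object; "grip_force" is the grip in N (left out, the last holds). Time passes only in rows, so rows that do not move let the fingers close. It gives the time, the measured TCP pose, the force and the opening at its end, in the units of the state.
- ctrl.observe(): the state, without advancing time (a new reading comes with each control period).
- ctrl.get_image(name): name is "scene" or "top"; returns (picture, depth): 420x560x3 uint8, red, green, blue; 420x560 float32, m along the optical axis (not along the pixel's ray), 0 where there is no reading.
- ctrl.camera_model(name): a dict with "fx", "fy", "cx", "cy" (pixels), "cam_to_world" (4x4, takes a point from camera to world coordinates). Camera axes: x right, y down, z forward; pixel columns grow to the right and rows downward; lengths in m; the calibration is good to about 2 mm. A picture is of the moment at which its call begins. camera_model takes no time and is no camera call.
- ctrl.hand_in(): hands the job in, once; it reports no verdict.
The state is a dict: "clock": time; "joint_pos": joint angles; "dq": joint speeds; "joint_torque": joint torques, N m; "ee_pos": TCP position; "orientation": TCP orientation; "wrist_force": force on the tool from outside, world axes, zero at the start; "wrist_torque": the same for the moment, N m; "gripper_width": finger opening in m.
Only numpy, scipy, OpenCV 4.12 (cv2) and the standard library are available. Lean on these libraries where they do the work, as an engineer would, in place of code of your own. Each camera call takes 0.05 s, during which the arm holds its last target. There are 200 camera calls.

### The job

Draw the pipette out of its slanted stand, turn it upright with the tip pointing straight down, and lower the tip into the mouth of the large beaker so that it hangs near the middle, about half-way down, touching neither the glass nor the bottom. Finish while still holding the pipette there, still and off everything else; leave the small beaker, the conical flask and the dish alone, and do not knock or shift the large beaker.

Things in the scene. Friction and masses are not known exactly. Their poses are not given: they have to be found in the camera images.
- pipette_grip (a point): Point on the centre line in the thick body of the pipette (226 mm long, about 85 g), 138 mm from the tip end, 88 mm from the button end. +x along the pipette to the tip, +y level across it, +z out of its upper side. The body is 26 mm wide from 43 mm tipward to 62 mm buttonward of here. About 120 mm above the worktop at the start, clear on both sides and below: can be pinched across y from straight above.
- pipette_tip (a point): The end of the pipette's thin tip (shank 14 mm thick or less), 138 mm from pipette_grip along +x; axes as pipette_grip. At the start the pipette leans 40 degrees from level: tip low and toward the robot, button high and away from it.
- socket_mouth (a point): Centre of the mouth of the stand's short slanted round socket (bore 22 mm); the pipette tip sits 28 mm deep in it with some millimetres of play. Draw the pipette back along its own length, toward the button (up and away from the robot), by at least 35 mm to free it. Axes as stand.
- stand: The fixed grey stand, base 190 x 90 x 12 mm: socket at the robot's end; at the far end a post with a U-shaped fork, open at the top, under the pipette's body 53 mm buttonward of pipette_grip (prongs 34 mm apart inside, 16 mm high). Origin on the worktop under its middle; x level from socket to post, y across, z up.
- micropipette: The pipette as a whole; axes as pipette_grip; origin on the underside of the body, 25 mm tipward of pipette_grip and 13 mm below it.
- beaker_mouth (a point): Centre of the mouth of the large beaker: loose, open, clear glass, 70 mm across, 75 mm high, walls about 4 mm, inner floor 7 mm above the worktop, about 60 g. It stands beyond the stand in one of three places in a left-to-right row with the small beaker and the conical flask. z up.
- large_beaker: The large beaker; origin at the centre of its underside.
- small_mouth (a point): Centre of the mouth of the small beaker (56 mm across, 58 mm high), a bystander in the same row.
- small_beaker: The small beaker; origin at the centre of its underside.
- conical_flask: Conical glass flask, 75 mm across, 100 mm high with a narrow neck, a bystander in the same row; origin at the centre of its underside.
- flat_dish: Flat round closed dish, 92 mm across, 16 mm high, a bystander behind the row; origin at the centre of its underside.
Things that resemble listed ones, but are neither listed nor needed, are in the scene too. Leave any yellow look-alike of the large_beaker alone.

How it is judged:
By the outcome, as a careful person would: the job done as asked, in the order asked, and still so for the second after the job is handed in, while the arm keeps its last pose, push and grip.
It also fails if it takes over 42 s, if anything falls off the work surface, if the arm or the gripper's body presses on something with over 40 N, if the wrist force passes 120 N, or if a joint passes its speed limit or range.

## Working session

There is one attempt and no reset: what is moved stays moved. The work goes in short steps, Python scripts to look and compute and a tool call to move; the robot and the scene stay as the last step left them, time stands still between calls to the robot, and variables do not carry over. Pictures are saved under pics/ and viewed, about 8 in all and at most 12, crops included, and the job is handed in when it is done.

Besides the shell and the picture viewer there is one more tool, called after "Request:" as name(argument=value, ...), one argument or row to a line, values as JSON. apply_moves: Moves the arm, as the interface text tells. Its arguments: {"type":"object","properties":{"slide":{"type":"array","items":{"type":"array","items":{"type":"number"}}},"turn":{"type":"array","items":{"type":"number"}},"gripper":{"type":"array","items":{"type":"number"}},"grip_force":{"type":"number"}},"required":["slide","turn","gripper"]}

```bash
mkdir -p pics; ls; python3 - <<'E'
from plant import ctrl
import cv2,numpy as np
s=ctrl.observe()
for k in s: print(k,np.round(s[k],3).tolist())
for n in("scene","top"):
    im,d=ctrl.get_image(n); cv2.imwrite(f"pics/{n}0.png",im[:,:,::-1]); np.savez(f"{n}0.npz",im=im,d=d)
    m=ctrl.camera_model(n); print(n,{k:np.round(v,3).tolist() for k,v in m.items()})
E
```

```text
pics
clock 0.0
joint_pos [1.052, 0.629, 0.038, 1.518, -0.027, 0.996, -0.02]
dq [0.001, 0.002, -0.001, -0.0, -0.002, -0.001, -0.001]
joint_torque [0.001, -56.339, 1.226, -19.344, 0.011, 0.01, -0.0]
ee_pos [0.284, -0.584, 0.241]
orientation [[0.899, 0.437, -0.001], [0.437, -0.899, 0.002], [-0.0, -0.002, -1.0]]
wrist_force [0.442, -1.001, -0.241]
wrist_torque [0.003, 0.028, -0.038]
gripper_width 0.086
scene {'fx': 527.014, 'fy': 527.014, 'cx': 272.425, 'cy': 212.51, 'cam_to_world': [[-0.808, -0.261, 0.528, -0.023], [-0.589, 0.395, -0.705, 0.715], [-0.024, -0.881, -0.473, 0.643], [0.0, 0.0, 0.0, 1.0]]}
top {'fx': 441.779, 'fy': 441.779, 'cx': 279.031, 'cy': 210.476, 'cam_to_world': [[0.081, -0.975, 0.208, 0.368], [-0.997, -0.078, 0.021, -0.08], [-0.004, -0.209, -0.978, 1.006], [0.0, 0.0, 0.0, 1.0]]}
```

View pics/scene0.png

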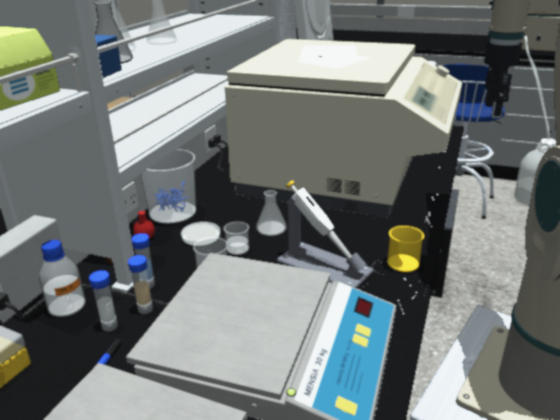

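View pics/top0.png

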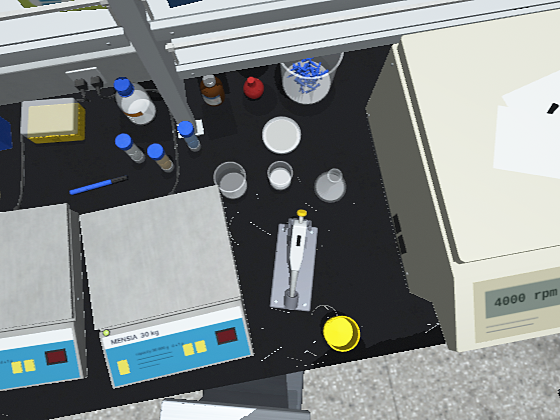

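Top view: the pipette/stand is at (297,260), the large beaker at (230,180), small beaker (280,175), flask (330,185), dish (281,135) and the yellow look-alike at (341,333). The centrifuge is to the right and the balance to the left. Now I'll measure.

```bash
cat > h.py <<'E'
import numpy as np,cv2
from plant import ctrl
def cloud(n,d):
    m=ctrl.camera_model(n); v,u=np.mgrid[:420,:560]
    p=np.stack([(u-m['cx'])/m['fx']*d,(v-m['cy'])/m['fy']*d,d],-1)
    T=np.array(m['cam_to_world']); return p@T[:3,:3].T+T[:3,3]
def ray(n,u,v,z):
    m=ctrl.camera_model(n);T=np.array(m['cam_to_world'])
    r=T[:3,:3]@[(u-m['cx'])/m['fx'],(v-m['cy'])/m['fy'],1]
    return T[:3,3]+r*(z-T[2,3])/r[2]
E
python3 - <<'E'
from h import *
np.set_printoptions(suppress=True,precision=4,linewidth=150)
for n in("top","scene"):
    f=np.load(n+"0.npz");im,d=f['im'],f['d'];P=cloud(n,d);hsv=cv2.cvtColor(im,cv2.COLOR_RGB2HSV).astype(int)
    ok=(d>0)
    R=ok&(P[...,0]>.33)&(P[...,0]<.62)&(P[...,1]>-.2)&(P[...,1]<-.02)&(P[...,2]>.005)&(P[...,2]<.25)
    print(n,R.sum())
    # height-range profile along x
    yel=R&(hsv[...,0]>15)&(hsv[...,0]<32)&(hsv[...,1]>130)&(hsv[...,2]>90)&(P[...,2]>.1)
    wh=R&(hsv[...,1]<40)&(hsv[...,2]>170)
    print('button',P[yel].mean(0),yel.sum(),'white',P[wh].mean(0),wh.sum())
    q=P[wh];
    for a in np.arange(.38,.56,.01):
        s=q[(q[:,0]>=a)&(q[:,0]<a+.01)]
        if len(s)>3: print('%.3f'%a,len(s),s.mean(0),'ymin/max',s[:,1].min(),s[:,1].max(),'z',s[:,2].min(),s[:,2].max())
    base=R&(P[...,2]<.018)&(P[...,2]>.008)
    print('base',base.sum(),cv2.minAreaRect((P[base][:,:2]*1000).astype(np.float32)))
    C=ok&(P[...,1]<-.17)&(P[...,2]>.03); c=P[C]; print('right things',c.min(0),c.max(0))
    for nm,(cx,cy,h) in dict(lb=(230,180,.075),sb=(280,175,.058)).items():
        if n=="top": print(nm,ray(n,cx,cy,h))
E
python3 - <<'E'
import cv2
a=cv2.imread('pics/top0.png')[140:320,200:370]; b=cv2.imread('pics/scene0.png')[170:300,180:390]
a=cv2.resize(a,None,fx=3,fy=3,interpolation=2)[:540,:];b=cv2.resize(b,(290,180))
import numpy as np
cv2.imwrite('pics/c1.png',a)
E
```

```text
top 3776
button [ 0.5435 -0.1056  0.1775] 54 white [ 0.4571 -0.104   0.043 ] 2629
0.380 105 [ 0.3851 -0.1     0.0119] ymin/max -0.14085850059347857 -0.05830979819689591 z 0.007617469977048152 0.04834413318665731
0.390 126 [ 0.395  -0.1001  0.0157] ymin/max -0.14251561101140628 -0.057618996617059465 z 0.007004259843403915 0.057786032750008376
0.400 155 [ 0.4052 -0.1009  0.0181] ymin/max -0.14172454182319727 -0.058899098173833736 z 0.007741439106162651 0.06669952790431721
0.410 155 [ 0.415  -0.1008  0.0182] ymin/max -0.14298442573011808 -0.058145612273041866 z 0.007006556201043512 0.0775443158281699
0.420 155 [ 0.425  -0.1015  0.0208] ymin/max -0.142550819857512 -0.05942075432287385 z 0.005158974203197664 0.0867015074749683
0.430 159 [ 0.4351 -0.1006  0.0262] ymin/max -0.14375304519414323 -0.05858402053402363 z 0.005743248754076169 0.10393490342178746
0.440 165 [ 0.445  -0.1026  0.0378] ymin/max -0.14353584145962162 -0.059985704019749925 z 0.006713515441283957 0.11192513442670071
0.450 173 [ 0.455  -0.1009  0.0474] ymin/max -0.1427567571058992 -0.05932244381318816 z 0.00650940184517989
[... 3021 characters left out ...]
599730375261968
0.500 56 [ 0.5049 -0.0995  0.1594] ymin/max -0.11462506046552334 -0.08683745739983484 z 0.15088602417367253 0.16613304203877466
0.510 47 [ 0.5139 -0.1007  0.163 ] ymin/max -0.13453871739592915 -0.0878294766390626 z 0.01265011050213305 0.17035436312870356
0.520 6 [ 0.5273 -0.1029  0.1656] ymin/max -0.10432498302053339 -0.10103344618224963 z 0.16374816258713376 0.1687603954808507
0.530 14 [ 0.5337 -0.1129  0.1251] ymin/max -0.142514302232156 -0.10040084948185102 z 0.010850284242352903 0.17299599536902188
base 1738 ((475.1206970214844, -121.20535278320312), (135.64926147460938, 289.3501281738281), 89.8571548461914)
right things [ 0.2401 -3.0346  0.03  ] [ 2.2588 -0.17    0.5065]
```

View pics/c1.png

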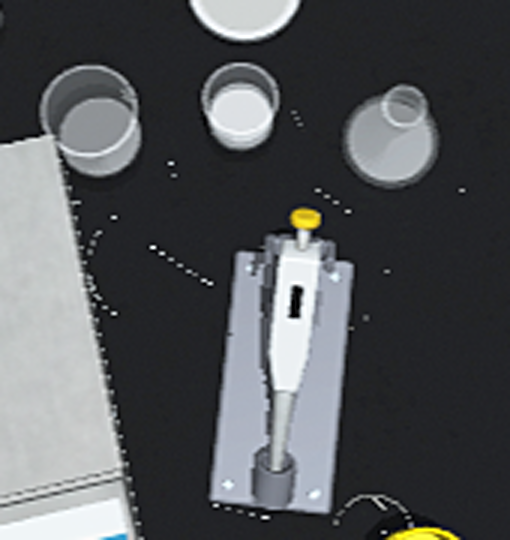

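Crop: large-beaker mouth centre is at about (230,177), small-beaker mouth (280,173), flask mouth (335,175). The fork prongs sit either side of the body at about (290..310, 222). Next: the fork's extent, a rim check in both views, and clearances.

```bash
python3 - <<'E'
from h import *
np.set_printoptions(suppress=True,precision=4,linewidth=150)
for n in("top","scene"):
    f=np.load(n+"0.npz");im,d=f['im'],f['d'];P=cloud(n,d)
    x,y,z=np.moveaxis(P,-1,0); ok=d>0
    yc=-.1037-(x-.475)*.032
    for sgn in(1,-1):
        F=ok&(abs(x-.52)<.06)&((y-yc)*sgn>.0155)&((y-yc)*sgn<.04)&(z>.06)&(z<.2)
        q=P[F]; print(n,'fork side',sgn,F.sum(), q[np.argsort(q[:,0])][::max(1,len(q)//14)] if len(q) else '')
    for a in np.arange(.37,.55,.02):
        s=ok&(abs(x-a)<.005)&(abs(y+.103)<.03)&(z>.03+0.84*(a-.368)-.005)
        if s.sum(): t=P[s]; print('prof',round(a,2),s.sum(),'y',t[:,1].min(),t[:,1].max(),t[:,1].mean(),'z',np.percentile(t[:,2],[50,95]))
    # glass row
    G=ok&(x>.55)&(x<.72)&(y>-.25)&(y<.12)&(z>.03)&(z<.13)
    if n=="top":
        k,l,st,ce=cv2.connectedComponentsWithStats(G.astype(np.uint8))
        for i in range(1,k):
            if st[i,4]>30: q=P[l==i];print('comp',st[i].tolist(),'min',q.min(0),'max',q.max(0))
print(ray('top',229.7,177,.075),ray('top',280,173,.058),ray('top',335,175,.1),'edges',ray('top',213.5,177,.075),ray('top',246,177,.075),ray('top',229.7,162,.075),ray('top',229.7,192,.075))
f=np.load("top0.npz");P=cloud("top",f['d']);x,y,z=np.moveaxis(P,-1,0)
for a in np.arange(.25,.75,.05):
    c=(abs(x-a)<.02)&(y<-.15)&(z>.05)&(f['d']>0); b=(abs(x-a)<.02)&(y>.02)&(z>.05)&(y<.4)&(f['d']>0)
    print('x%.2f'%a,'right ymax,zmax',P[c][:,1:].max(0) if c.any() else '','left ymin,zmax',(P[b][:,1].min(),P[b][:,2].max()) if b.any() else '')
m=ctrl.camera_model('scene');T=np.linalg.inv(np.array(m['cam_to_world']))
t=np.linspace(0,2*np.pi,60);c=ray('top',229.7,177,.075)
im=cv2.imread('pics/scene0.png')
q=np.c_[c[0]+.035*np.cos(t),c[1]+.035*np.sin(t),0*t+.075]@T[:3,:3].T+T[:3,3]
uv=np.c_[q[:,0]/q[:,2]*m['fx']+m['cx'],q[:,1]/q[:,2]*m['fy']+m['cy']]
im=im[190:300,160:380];im=cv2.resize(im,None,fx=3.5,fy=3.5,interpolation=2)
cv2.polylines(im,[((uv-[160,190])*3.5).astype(int)],True,(0,0,255),1);cv2.imwrite('pics/c2.png',im)
E
```

```text
top fork side 1 40 [[ 0.516  -0.0839  0.152 ]
 [ 0.5179 -0.0818  0.1511]
 [ 0.518  -0.0837  0.1513]
 [ 0.5197 -0.0836  0.1534]
 [ 0.5209 -0.0834  0.1573]
 [ 0.5214 -0.0815  0.1538]
 [ 0.5228 -0.0852  0.1588]
 [ 0.5232 -0.0871  0.1573]
 [ 0.5248 -0.0831  0.1577]
 [ 0.5264 -0.0893  0.1411]
 [ 0.5273 -0.083   0.155 ]
 [ 0.5282 -0.0869  0.1519]
 [ 0.5296 -0.0828  0.1533]
 [ 0.5298 -0.0889  0.1444]
 [ 0.5313 -0.0887  0.1469]
 [ 0.5327 -0.0866  0.1494]
 [ 0.5336 -0.0886  0.1455]
 [ 0.5351 -0.0865  0.1471]
 [ 0.5357 -0.0885  0.1452]
 [ 0.5384 -0.0883  0.1415]]
top fork side -1 33 [[ 0.5152 -0.1251  0.1523]
 [ 0.5168 -0.123   0.1538]
 [ 0.5173 -0.1269  0.1529]
 [ 0.5187 -0.1266  0.1558]
 [ 0.52   -0.1244  0.159 ]
 [ 0.5205 -0.1226  0.1554]
 [ 0.522  -0.1261  0.1598]
 [ 0.5238 -0.1241  0.1598]
 [ 0.5242 -0.1261  0.1584]
 [ 0.526  -0.124   0.1581]
 [ 0.5267 -0.121   0.1421]
 [ 0.5292 -0.1261  0.1528]
 [ 0.5293 -0.1223  0.1508]
 [ 0.5321 -0.1263  0.1478]
 [ 0.5341 -0.1223  0.1463]
 [ 0.5345 -0.1262  0.146 ]
 [ 0.5369 -0.1243  0.1429]]
prof 0.37 62 y -0.11438176635553235 -0.08809203761671376 -0.
[... 3156 characters left out ...]
  0.3479] left ymin,zmax (np.float64(0.021469125402254), np.float64(0.08298273170382264))
x0.50 right ymax,zmax [-0.3184  0.3489] left ymin,zmax (np.float64(0.03709174007312281), np.float64(0.08320944433105104))
x0.55 right ymax,zmax [-0.3043  0.3495] left ymin,zmax (np.float64(0.05285384926868909), np.float64(0.08215337053741634))
x0.60 right ymax,zmax [-0.2929  0.3513] left ymin,zmax (np.float64(0.023238467554319242), np.float64(0.08210355812663739))
x0.65 right ymax,zmax [-0.1517  0.3535] left ymin,zmax (np.float64(0.02036928623484527), np.float64(0.11879127267065137))
x0.70 right ymax,zmax [-0.2661  0.3523] left ymin,zmax (np.float64(0.13914986809452123), np.float64(0.41130031132355704))
```

View pics/c2.png

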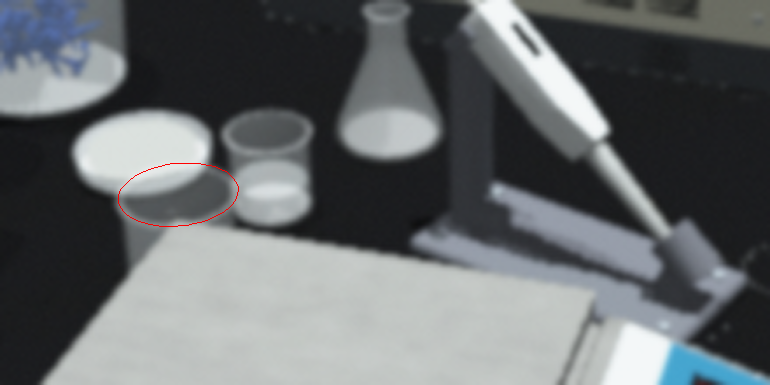

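The projected rim ellipse (red, centred about (178,195) in the crop) sits on the real rim, so the beaker mouth is at about (0.632, 0.054). The stand and pipette yaw about −1.5°, and pipette_grip is at about (0.477, −0.102, 0.120). The tool always points down, so I will pinch about 28 mm buttonward, which keeps the button clear of the palm. I will then swing the pipette upright in the pinch by pulling its shank against the back of the fixed fork. First I rise above the centrifuge.

Request:
apply_moves(
  slide=[
    [0, 0, -5.2],
    [0, 0, -5.2],
    [0, 0, -5.2],
    [0, 0, -5],
  ],
  turn=[9.1, 9.1, 9.2, 0],
  gripper=[1, 1, 1, 1],
  grip_force=40,
)

```text
clock: 0.6
ee_pos: [0.2844, -0.5841, 0.4497]
orientation: [[1.0, -0.027, -0.0], [-0.027, -1.0, 0.0], [-0.0, -0.0, -1.0]]
wrist_force: [0.7, -0.5, 0.1]
gripper_width: 0.0854
```

Request:
apply_moves(
  slide=[
    [2, -4.88, 0],
    [2, -4.88, 0],
    [2, -4.88, 0],
    [2, -4.88, 0],
    [2, -4.88, 0],
    [2, -4.88, 0],
    [2, -4.88, 0],
    [2, -4.88, 0],
    [2, -4.88, 0],
    [2, -4.88, 0],
  ],
  turn=[0, 0, 0, 0, 0, 0, 0, 0, 0, 0],
  gripper=[1, 1, 1, 1, 1, 1, 1, 1, 1, 1],
)

```text
clock: 1.85
ee_pos: [0.497, -0.1001, 0.4481]
orientation: [[1.0, -0.026, -0.0], [-0.026, -1.0, -0.0], [-0.0, 0.0, -1.0]]
wrist_force: [0.9, -0.0, -0.0]
gripper_width: 0.0852
```

Request:
apply_moves(
  slide=[
    [0, 0, 5],
    [0, 0, 5],
    [0, 0, 5],
    [0, 0, 5],
    [0, 0, 5],
    [0, 0, 2],
  ],
  turn=[0, 0, 0, 0, 0, 0],
  gripper=[1, 1, 1, 1, 1, 1],
)

```text
clock: 2.6
ee_pos: [0.4946, -0.1014, 0.1753]
orientation: [[1.0, -0.025, -0.005], [-0.025, -1.0, 0.001], [-0.005, -0.001, -1.0]]
wrist_force: [0.7, -0.1, 0.2]
gripper_width: 0.0857
```

Request:
apply_moves(
  slide=[
    [0, 0.1, 1.2],
    [0, 0, 1.4],
    [0, 0, 0.9],
    [0, 0, 0.0],
    [0, 0, 0.0],
  ],
  turn=[0, 0, 0, 0, 0],
  gripper=[1, 1, 1, 1, 1],
)

```text
clock: 3.22
ee_pos: [0.4971, -0.1028, 0.1438]
orientation: [[1.0, -0.025, 0.001], [-0.025, -1.0, -0.0], [0.001, 0.0, -1.0]]
wrist_force: [0.4, -0.8, -0.1]
gripper_width: 0.0857
```

```bash
python3 - <<'E'
from h import *
for n in("scene","top"):
    im,d=ctrl.get_image(n); np.savez(n+"1.npz",im=im,d=d)
    c=im[160:290,240:400] if n=="scene" else im[180:320,230:370]
    cv2.imwrite(f"pics/{n}1.png",cv2.resize(c[:,:,::-1],(400,int(400*c.shape[0]/c.shape[1]))))
a=cv2.imread("pics/scene1.png");b=cv2.imread("pics/top1.png");h=min(len(a),len(b));cv2.imwrite("pics/p1.png",np.hstack([a[:h],b[:h]]))
E
```

```text
(no output)
```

View pics/p1.png

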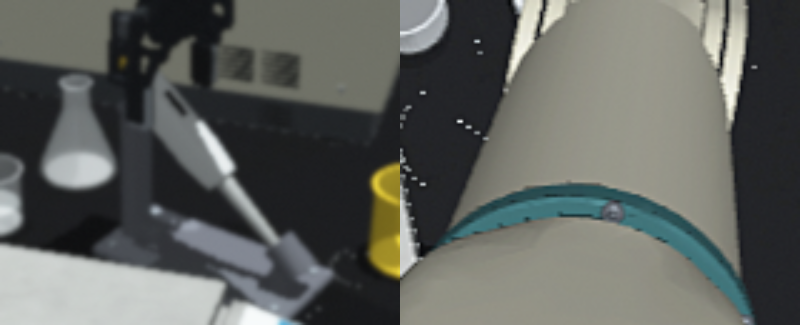

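The fingers straddle the body just robot-side of the fork (left picture, about (165,85)). I'll lower slightly, then close.

Request:
apply_moves(
  slide=[
    [0.15, 0, 0.3],
    [0, 0, 0],
    [0, 0, 0],
    [0, 0, 0],
    [0, 0, 0],
    [0, 0, 0],
    [0, 0, 0],
    [0, 0, 0],
  ],
  turn=[0, 0, 0, 0, 0, 0, 0, 0],
  gripper=[1, 0.6, 0.4, 0, 0, 0, 0, 0],
  grip_force=40,
)

```text
clock: 4.32
ee_pos: [0.4982, -0.1028, 0.1405]
orientation: [[1.0, -0.025, 0.0], [-0.025, -1.0, 0.0], [0.0, -0.0, -1.0]]
wrist_force: [-1.5, 0.3, 3.6]
gripper_width: 0.0253
```

Request:
apply_moves(
  slide=[
    [0.38, 0, -0.32],
    [0.77, 0, -0.64],
    [0.77, 0, -0.64],
    [0.77, 0, -0.64],
    [0.77, 0, -0.64],
    [0.77, 0, -0.64],
    [0.77, 0, -0.64],
    [0, 0, 0],
  ],
  turn=[0, 0, 0, 0, 0, 0, 0, 0],
  gripper=[0, 0, 0, 0, 0, 0, 0, 0],
)

```text
clock: 5.32
ee_pos: [0.5467, -0.1042, 0.1818]
orientation: [[1.0, -0.026, -0.004], [-0.026, -1.0, 0.0], [-0.004, -0.0, -1.0]]
wrist_force: [-6.4, 0.6, 2.6]
gripper_width: 0.0247
```

```bash
python3 - <<'E'
from h import *
im,d=ctrl.get_image("scene"); np.savez("scene2.npz",im=im,d=d)
c=im[130:290,220:400];cv2.imwrite("pics/p2.png",cv2.resize(c[:,:,::-1],None,fx=3,fy=3,interpolation=2))
print(ctrl.observe()['wrist_force'],ctrl.observe()['gripper_width'])
E
```

```text
[-6.01201188  0.63299384  1.93230108] 0.024989522998506722
```

View pics/p2.png

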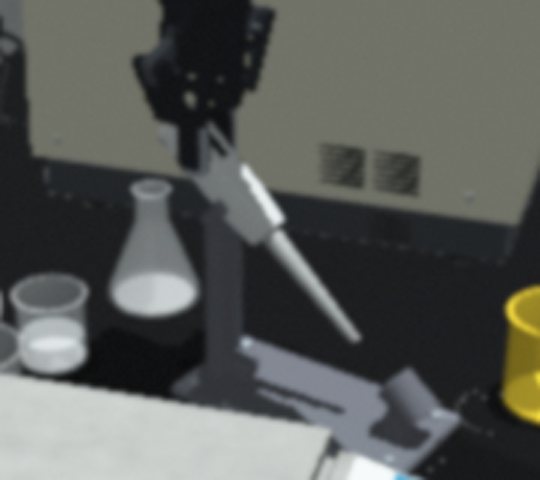

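The tip is free of the socket (crop about (357,338)) and the pipette is firmly held. To swing it upright, the tip must be pushed away from the robot. I'll put the tip behind the fixed post and pull the hand back toward the robot and up, with the post's rear face as the stop. Measuring the post and the tip:

```bash
cat >> h.py <<'E'
def rayplane(n,u,v,p0,nv):
    m=ctrl.camera_model(n);T=np.array(m['cam_to_world'])
    r=T[:3,:3]@[(u-m['cx'])/m['fx'],(v-m['cy'])/m['fy'],1];o=T[:3,3]
    return o+r*(np.dot(np.array(p0)-o,nv)/np.dot(r,nv))
E
python3 - <<'E'
from h import *
np.set_printoptions(suppress=True,precision=4)
nv=[.026,1,0]
for u,v in [(339,242.7),(314,210)]: print(rayplane('scene',u,v,(.5467,-.1042,.18),nv))
f=np.load('scene0.npz');P=cloud('scene',f['d']);x,y,z=np.moveaxis(P,-1,0)
for a in np.arange(.03,.16,.01):
    s=(f['d']>0)&(abs(z-a)<.004)&(x>.49)&(x<.56)&(y>-.14)&(y<-.07)&((x>.515))
    if s.any(): q=P[s];print('z%.2f'%a,s.sum(),'x',np.percentile(q[:,0],[3,50,97]),'y',np.percentile(q[:,1],[3,50,97]))
E
```

```text
[ 0.4201 -0.1009  0.0748]
[ 0.4822 -0.1025  0.1317]
z0.03 55 x [0.5157 0.5252 0.5358] y [-0.1142 -0.097  -0.0865]
z0.04 34 x [0.5232 0.5258 0.5361] y [-0.1151 -0.0945 -0.0857]
z0.05 34 x [0.5232 0.5262 0.5363] y [-0.1138 -0.0931 -0.0867]
z0.06 38 x [0.5236 0.5261 0.5345] y [-0.1135 -0.0961 -0.0862]
z0.07 35 x [0.5234 0.5261 0.5356] y [-0.1155 -0.0955 -0.0874]
z0.08 38 x [0.5231 0.5261 0.5366] y [-0.1151 -0.0938 -0.0861]
z0.09 43 x [0.5237 0.5262 0.5386] y [-0.1154 -0.0925 -0.0865]
z0.10 41 x [0.5236 0.5256 0.5383] y [-0.1141 -0.095  -0.0868]
z0.11 39 x [0.5244 0.5259 0.5383] y [-0.1148 -0.0927 -0.0879]
z0.12 38 x [0.5229 0.5263 0.5382] y [-0.1104 -0.0906 -0.0864]
z0.13 23 x [0.5234 0.5262 0.5375] y [-0.0994 -0.0894 -0.0861]
z0.14 26 x [0.5153 0.5254 0.5337] y [-0.0928 -0.0827 -0.0788]
z0.15 29 x [0.5154 0.5219 0.5328] y [-0.0916 -0.0808 -0.0779]
```

Request:
apply_moves(
  slide=[
    [0, 0, -2],
    [0, 0, -3],
    [0, 0, -3],
    [0, 0, -3],
    [2.5, 0, 0],
    [4, 0, 0],
    [4, 0, 0],
    [3.5, 0, 0],
    [0, 0, 0],
  ],
  turn=[0, 0, 0, 0, 0, 0, 0, 0, 0],
  gripper=[0, 0, 0, 0, 0, 0, 0, 0, 0],
)

```text
clock: 6.5
ee_pos: [0.6913, -0.1069, 0.2914]
orientation: [[1.0, -0.024, 0.004], [-0.024, -1.0, 0.0], [0.004, -0.0, -1.0]]
wrist_force: [-0.4, -0.1, -1.8]
gripper_width: 0.025
```

Request:
apply_moves(
  slide=[
    [0, 0, 2],
    [0, 0, 3],
    [0, 0, 2.6],
    [0, 0, 0],
  ],
  turn=[0, 0, 0, 0],
  gripper=[0, 0, 0, 0],
)

```text
clock: 7.0
ee_pos: [0.6866, -0.1074, 0.2142]
orientation: [[1.0, -0.025, -0.004], [-0.025, -1.0, 0.0], [-0.004, -0.0, -1.0]]
wrist_force: [-0.2, -0.1, -0.8]
gripper_width: 0.0251
```

```bash
python3 - <<'E'
from h import *
im,d=ctrl.get_image("scene"); np.savez("scene3.npz",im=im,d=d)
c=im[100:290,180:400];cv2.imwrite("pics/p3.png",cv2.resize(c[:,:,::-1],None,fx=2.5,fy=2.5,interpolation=2))
print(ctrl.observe()['wrist_force'],ctrl.observe()['gripper_width'])
E
```

```text
[ 0.98959605  0.04330431 -0.03583518] 0.02484110386968075
```

View pics/p3.png

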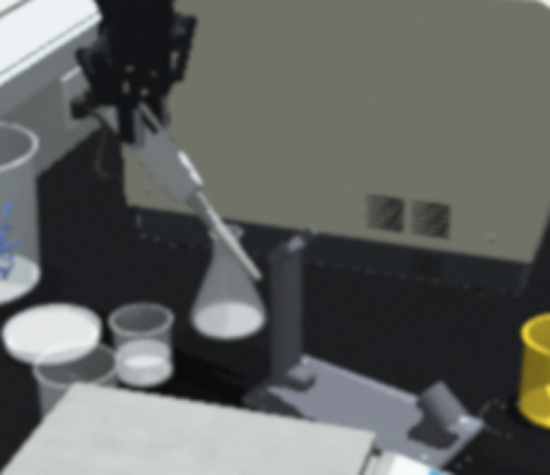

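The tip is just behind the post (crop about (258,278); post at 285) and clear of the flask. Now the arc, first part.

Request:
apply_moves(
  slide=[
    [-0.9, 0, 0],
    [-0.9, 0, 0],
    [-1.0, 0, -1.0],
    [-1.0, 0, -1.1],
    [-1.2, 0, -1.0],
    [-1.2, 0, -0.9],
    [-1.3, 0, -0.7],
    [-1.3, 0, -0.6],
    [0, 0, 0],
  ],
  turn=[0, 0, 0, 0, 0, 0, 0, 0, 0],
  gripper=[0, 0, 0, 0, 0, 0, 0, 0, 0],
  grip_force=25,
)

```text
clock: 8.18
ee_pos: [0.5992, -0.1055, 0.2697]
orientation: [[1.0, -0.026, 0.0], [-0.026, -1.0, -0.0], [0.0, 0.0, -1.0]]
wrist_force: [2.2, 0.3, -0.3]
gripper_width: 0.0251
```

```bash
python3 - <<'E'
from h import *
im,d=ctrl.get_image("scene"); np.savez("scene4.npz",im=im,d=d)
c=im[100:290,180:400];cv2.imwrite("pics/p4.png",cv2.resize(c[:,:,::-1],None,fx=2.5,fy=2.5,interpolation=2))
print(ctrl.observe()['wrist_force'],ctrl.observe()['gripper_width'])
E
```

```text
[ 2.13184099  0.64099565 -1.32020864] 0.025284495572477094
```

View pics/p4.png

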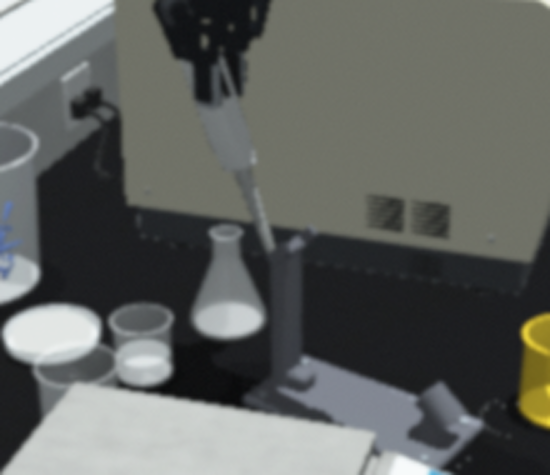

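Swinging as intended, now about 70°, with the tip at the top of the post (crop about (270,248)). Next, the remainder.

Request:
apply_moves(
  slide=[
    [-1.2, 0, -0.2],
    [-1.2, 0, -0.1],
    [-1.2, 0, 0],
    [-1.0, 0, 0],
    [-0.6, 0, 0],
    [0, 0, 0],
  ],
  turn=[0, 0, 0, 0, 0, 0],
  gripper=[0, 0, 0, 0, 0, 0],
)

```text
clock: 8.98
ee_pos: [0.5472, -0.1041, 0.2718]
orientation: [[1.0, -0.026, -0.001], [-0.026, -1.0, 0.0], [-0.001, -0.0, -1.0]]
wrist_force: [1.5, -1.4, -0.7]
gripper_width: 0.0251
```

```bash
python3 - <<'E'
from h import *
np.set_printoptions(suppress=True,precision=4)
im,d=ctrl.get_image("scene"); np.savez("scene5.npz",im=im,d=d)
c=im[90:250,200:380];cv2.imwrite("pics/p5.png",cv2.resize(c[:,:,::-1],None,fx=3.3,fy=3.3,interpolation=2))
s=ctrl.observe();print(s['wrist_force'],s['gripper_width'],s['ee_pos'])
P=cloud('scene',d);x,y,z=np.moveaxis(P,-1,0);e=s['ee_pos']
for a in np.arange(.09,.26,.01):
    q=P[(d>0)&(abs(z-a)<.005)&(abs(x-e[0])<.08)&(abs(y-e[1])<.025)]
    if len(q): print('%.2f'%a,len(q),np.percentile(q[:,0],[5,50,95]),np.percentile(q[:,1],[5,50,95]))
E
```

```text
[1.3629 0.3953 0.3491] 0.025295994273188908 [ 0.5474 -0.1041  0.2716]
0.09 53 [0.5238 0.5264 0.5378] [-0.1144 -0.0919 -0.0867]
0.10 52 [0.5238 0.526  0.5372] [-0.114  -0.0928 -0.0871]
0.11 56 [0.5239 0.5261 0.5374] [-0.1131 -0.0927 -0.0864]
0.12 53 [0.5238 0.5261 0.5366] [-0.1133 -0.0929 -0.0862]
0.13 52 [0.524  0.5257 0.5361] [-0.1141 -0.0961 -0.0877]
0.14 59 [0.5234 0.5261 0.546 ] [-0.1199 -0.1014 -0.0803]
0.15 85 [0.5159 0.5275 0.5456] [-0.1223 -0.1048 -0.08  ]
0.16 47 [0.5151 0.5418 0.5486] [-0.1211 -0.1015 -0.0794]
0.17 24 [0.5425 0.5461 0.5513] [-0.105  -0.1013 -0.0985]
0.18 26 [0.5421 0.5468 0.5522] [-0.1035 -0.1014 -0.0984]
0.19 31 [0.5434 0.547  0.5547] [-0.108  -0.1017 -0.0986]
0.20 27 [0.544  0.5487 0.5585] [-0.1082 -0.0997 -0.0956]
0.21 61 [0.5391 0.5455 0.5645] [-0.1107 -0.098  -0.0947]
0.22 72 [0.5396 0.5438 0.5635] [-0.1114 -0.0957 -0.0928]
0.23 75 [0.5416 0.5454 0.5647] [-0.1158 -0.0938 -0.0911]
0.24 79 [0.5417 0.5474 0.5678] [-0.1111 -0.093  -0.0901]
0.25 83 [0.543  0.5473 0.5681] [-0.1142 -0.0933 -0.0903]
```

View pics/p5.png

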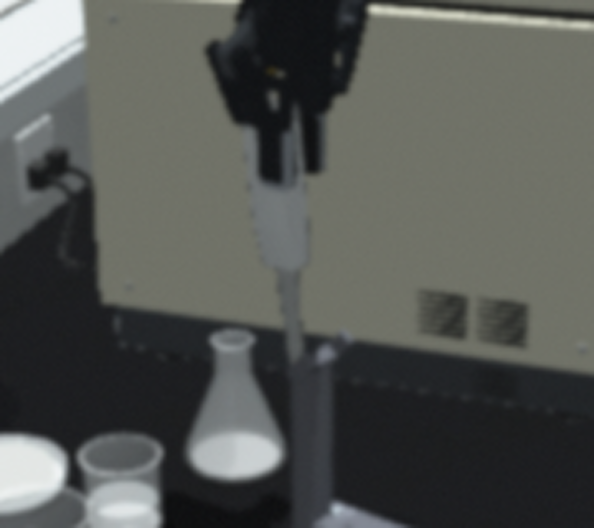

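Nearly upright. The shank-to-body slope shows about 6° of lean left, so I'll pull a little farther.

Request:
apply_moves(
  slide=[
    [-0.7, 0, 0],
    [-0.7, 0, 0],
    [0, 0, 0],
  ],
  turn=[0, 0, 0],
  gripper=[0, 0, 0],
)

```text
clock: 9.4
ee_pos: [0.5336, -0.1037, 0.2719]
orientation: [[1.0, -0.026, -0.001], [-0.026, -1.0, 0.0], [-0.001, -0.0, -1.0]]
wrist_force: [1.4, -0.9, -0.3]
gripper_width: 0.0252
```

```bash
cat > tilt.py <<'E'
from h import *
import sys
np.set_printoptions(suppress=True,precision=4)
im,d=ctrl.get_image("scene"); np.savez(sys.argv[1]+".npz",im=im,d=d)
s=ctrl.observe();print(s['wrist_force'],s['gripper_width'],s['ee_pos'])
P=cloud('scene',d);x,y,z=np.moveaxis(P,-1,0);e=s['ee_pos'];Z=[];C=[]
for a in np.arange(e[2]-.17,e[2]-.015,.01):
    q=P[(d>0)&(abs(z-a)<.005)&(abs(x-e[0]-.005)<.03)&(abs(y-e[1])<.025)]
    if len(q)>5:
        p=np.percentile(q[:,:2],[4,96],axis=0);c=p.mean(0);print('%.3f'%a,len(q),c,'w',p[1]-p[0])
        if (len(sys.argv)<3 or a>float(sys.argv[2])): Z.append(a);C.append(c)
f=np.polyfit(Z,np.array(C),1);print('tilt deg x,y',np.degrees(f[0]),'axis at tcp z',f[0]*e[2]+f[1])
E
python3 tilt.py s6 .168
```

```text
[1.6919 0.6793 0.0081] 0.025260896698013707 [ 0.5337 -0.1037  0.2718]
0.102 56 [ 0.5313 -0.1013] w [0.0145 0.0288]
0.112 51 [ 0.5309 -0.101 ] w [0.0151 0.0285]
0.122 54 [ 0.5304 -0.1   ] w [0.0132 0.0274]
0.132 51 [ 0.5289 -0.1011] w [0.0114 0.0303]
0.142 70 [ 0.5347 -0.1001] w [0.0243 0.041 ]
0.152 81 [ 0.5296 -0.101 ] w [0.0298 0.0431]
0.162 32 [ 0.5315 -0.1012] w [0.0268 0.0436]
0.172 28 [ 0.5435 -0.1025] w [0.0098 0.0077]
0.182 25 [ 0.5419 -0.1006] w [0.0094 0.0079]
0.192 29 [ 0.5434 -0.1014] w [0.0125 0.0103]
0.202 36 [ 0.5437 -0.1004] w [0.0188 0.0074]
0.212 60 [ 0.5446 -0.1027] w [0.0252 0.018 ]
0.222 66 [ 0.5444 -0.1024] w [0.0235 0.0207]
0.232 73 [ 0.5444 -0.1002] w [0.0243 0.0214]
0.242 80 [ 0.5446 -0.1012] w [0.0232 0.0231]
0.252 77 [ 0.5446 -0.1007] w [0.0241 0.0231]
tilt deg x,y [1.4354 0.5989] axis at tcp z [ 0.5454 -0.1007]
```

The pipette is now within about 1.5° of vertical. I'll tighten the grip, lift clear of the post, and carry it to above the large beaker.

Request:
apply_moves(
  slide=[
    [0.5, 0, 0],
    [0.5, 0, -2],
    [0, 0, -3],
    [0, 0, -3.5],
    [1.8, -3, 0],
    [1.8, -4.3, 0],
    [1.8, -4.3, 0],
    [1.9, -4.3, 0],
    [0, 0, 0],
    [0, 0, 0],
  ],
  turn=[0, 0, 0, 0, 0, 0, 0, 0, 0, 0],
  gripper=[0, 0, 0, 0, 0, 0, 0, 0, 0, 0],
  grip_force=50,
)

```text
clock: 10.7
ee_pos: [0.6204, 0.0524, 0.3559]
orientation: [[1.0, -0.026, -0.003], [-0.026, -1.0, -0.002], [-0.003, 0.002, -1.0]]
wrist_force: [0.2, 0.0, -2.0]
gripper_width: 0.0254
```

```bash
python3 tilt.py s7 ; python3 - <<'E'
from h import *
t,_=ctrl.get_image("top");s=np.load('s7.npz')['im'];cv2.imwrite('top7.png',t[:,:,::-1])
a=cv2.resize(s[50:260,160:340][:,:,::-1],(400,467));b=cv2.resize(t[60:270,160:340][:,:,::-1],(400,467))
cv2.imwrite('pics/p7.png',np.hstack([a,b]))
E
```

```text
[-0.6789 -0.4642 -0.2511] 0.02513685182511747 [0.6205 0.0515 0.3563]
0.196 14 [0.6268 0.0519] w [0.0058 0.0056]
0.206 22 [0.6274 0.052 ] w [0.008  0.0079]
0.216 20 [0.6264 0.0524] w [0.0051 0.006 ]
0.226 24 [0.627  0.0524] w [0.0063 0.0073]
0.236 30 [0.628  0.0519] w [0.0091 0.0104]
0.246 26 [0.6275 0.0536] w [0.0086 0.0077]
0.256 33 [0.628  0.0527] w [0.0113 0.0102]
0.266 35 [0.6283 0.052 ] w [0.0082 0.0117]
0.276 36 [0.6285 0.0541] w [0.0122 0.0089]
0.286 41 [0.6289 0.0538] w [0.0195 0.0118]
0.296 78 [0.6302 0.0542] w [0.0256 0.0171]
0.306 83 [0.6297 0.0541] w [0.0225 0.0204]
0.316 97 [0.6308 0.0537] w [0.0243 0.0227]
0.326 105 [0.6311 0.0545] w [0.0253 0.0242]
0.336 107 [0.6312 0.0542] w [0.0242 0.0246]
tilt deg x,y [1.9378 1.0815] axis at tcp z [0.6317 0.0549]
```

View pics/p7.png

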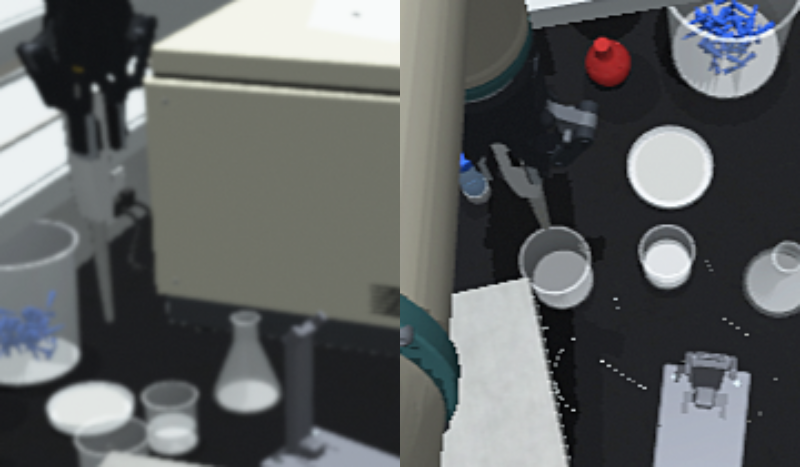

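The pipette hangs upright above the beaker: tip at left panel (108,322) and right panel (545,224). Everything else is undisturbed. I'll cross-check the tip from both views.

```bash
python3 - <<'E'
from h import *
print(rayplane('scene',160+108*.45,50+322*.45,(.627,.052,.19),[.8,-.6,0]))
for z in(.185,.19,.195): print(ray('top',160+145*.45,60+225*.45,z))
E
```

```text
[0.62717795 0.05223727 0.1910901 ]
[0.63162633 0.05003598 0.185     ]
[0.63001879 0.04924246 0.19      ]
[0.62841125 0.04844895 0.195     ]
```

Both views agree to about 3 mm (tip at about (0.628, 0.051, 0.191)). I'll shift it to centre and lower 15 cm.

Request:
apply_moves(
  slide=[
    [0.35, -0.3, 0],
    [0, 0, 2.5],
    [0, 0, 3],
    [0, 0, 2.5],
    [0, 0, 1],
    [0, 0, 0],
    [0, 0, 0],
  ],
  turn=[0, 0, 0, 0, 0, 0, 0],
  gripper=[0, 0, 0, 0, 0, 0, 0],
)

```text
clock: 11.68
ee_pos: [0.6256, 0.056, 0.2682]
orientation: [[1.0, -0.026, 0.002], [-0.026, -1.0, 0.0], [0.002, -0.0, -1.0]]
wrist_force: [-0.8, 0.2, -1.3]
gripper_width: 0.0252
```

```bash
python3 tilt.py s8
```

```text
[ 0.1042 -0.2991 -0.849 ] 0.024739026494597097 [0.6256 0.0561 0.2682]
0.108 12 [0.6331 0.0551] w [0.0068 0.0046]
0.118 18 [0.632  0.0554] w [0.0056 0.0067]
0.128 20 [0.633  0.0562] w [0.0068 0.0067]
0.138 19 [0.6339 0.0569] w [0.0082 0.0061]
0.148 24 [0.6337 0.0552] w [0.0083 0.0087]
0.158 27 [0.633  0.0572] w [0.0078 0.0077]
0.168 27 [0.6336 0.057 ] w [0.0078 0.0092]
0.178 30 [0.6332 0.0566] w [0.0086 0.0094]
0.188 34 [0.6342 0.058 ] w [0.0106 0.0094]
0.198 29 [0.6345 0.058 ] w [0.0208 0.0097]
0.208 68 [0.6354 0.0576] w [0.0248 0.0161]
0.218 74 [0.6358 0.0575] w [0.0241 0.019 ]
0.228 79 [0.6356 0.0587] w [0.0245 0.0212]
0.238 91 [0.6365 0.0575] w [0.0244 0.0232]
0.248 91 [0.6359 0.0584] w [0.0232 0.0225]
tilt deg x,y [1.5516 1.2256] axis at tcp z [0.6367 0.059 ]
```

Request:
apply_moves(
  slide=[
    [-0.1, 0.1, 1.2],
    [0, 0, 1.5],
    [0, 0, 1.5],
    [0, 0, 1.2],
    [0, 0, 0.8],
    [0, 0, 0],
    [0, 0, 0],
    [0, 0, 0],
  ],
  turn=[0, 0, 0, 0, 0, 0, 0, 0],
  gripper=[0, 0, 0, 0, 0, 0, 0, 0],
)

```text
clock: 12.72
ee_pos: [0.6242, 0.0551, 0.2055]
orientation: [[1.0, -0.025, 0.001], [-0.025, -1.0, 0.0], [0.001, -0.0, -1.0]]
wrist_force: [0.3, -0.2, -1.5]
gripper_width: 0.0251
```

```bash
python3 tilt.py s9 .08; python3 - <<'E'
from h import *
t,_=ctrl.get_image("top");s=np.load('s9.npz')['im'];cv2.imwrite('top9.png',t[:,:,::-1])
a=cv2.resize(s[120:280,160:300][:,:,::-1],(400,457),interpolation=2);b=cv2.resize(t[110:230,190:295][:,:,::-1],(400,457),interpolation=2)
cv2.imwrite('pics/p9.png',np.hstack([a,b]))
E
```

```text
[ 0.4112  0.4239 -1.2052] 0.025570941843437903 [0.6241 0.0551 0.2055]
0.045 12 [0.6531 0.0363] w [0.0117 0.0117]
0.055 13 [0.63   0.0428] w [0.0573 0.0204]
0.065 37 [0.6289 0.0501] w [0.0584 0.0218]
0.075 62 [0.6288 0.0539] w [0.0585 0.0471]
0.085 19 [0.6272 0.0591] w [0.0146 0.0133]
0.095 25 [0.6322 0.0547] w [0.0093 0.0095]
0.105 29 [0.6326 0.0562] w [0.009  0.0104]
0.115 22 [0.6322 0.0566] w [0.0094 0.0078]
0.125 32 [0.632  0.0562] w [0.0095 0.0097]
0.135 31 [0.6337 0.0558] w [0.0205 0.0127]
0.145 62 [0.634  0.0558] w [0.0254 0.0169]
0.155 68 [0.6342 0.0554] w [0.024  0.0214]
0.165 79 [0.634  0.0564] w [0.023  0.0238]
0.175 82 [0.6348 0.0571] w [0.025  0.0233]
0.185 79 [0.635  0.0569] w [0.0233 0.0252]
tilt deg x,y [ 3.1272 -0.2085] axis at tcp z [0.6367 0.0561]
```

View pics/p9.png

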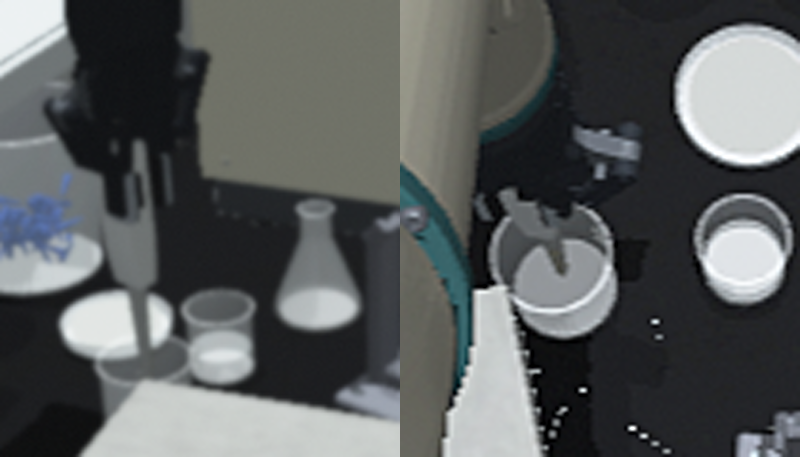

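The tip hangs inside the beaker, at right panel (562,272) → about (0.633, 0.053) at z ≈ 0.041. The rim is still centred at about (553,252), i.e. (0.632, 0.054), unmoved. Handing in.

```bash
python3 - <<'E'
from h import *
print(ray('top',232.5,181.4,.041),ray('top',230.2,176.2,.075),np.abs(ctrl.observe()['dq']).max())
print(ctrl.hand_in())
E
```

```text
[0.63166471 0.05141004 0.041     ] [0.63372047 0.05301691 0.075     ] 0.003549812979312631
the job is handed in; nothing more can be done
None
```

The pipette is out of its stand, upright, and held still with its tip inside the large beaker. I handed the job in at about 13 s of the 42 s allowed; no verdict was reported.

**How:** I pinched the body about 28 mm buttonward of pipette_grip and drew it about 65 mm along its own length to free it. The tool can only point down, so I swung the pipette upright in the pinch by pulling its tip lightly (about 2 N) against the back of the stand's fixed post. I then carried it over and lowered it into the beaker at 50 N grip.

**Last checks:**
- **Tip position:** at (0.632, 0.051), against a beaker mouth centre of (0.634, 0.053), so within about 3 mm of the middle.
- **Tip height:** about 0.041 m, roughly half-way down. I worked this out from the arm height, because the camera depth readings are unreliable through the glass.
- **Stillness:** the arm is still and the wrist force is about 1 N.
- **Surroundings:** the last pictures show the large beaker, small beaker and dish where they started, and the conical flask also looks undisturbed.

**Disagreements:**
- **Lean:** the fits gave 1.5–3° of lean from vertical. The 3° figure includes points on the beaker rim, so I trust about 1.5–2°.
- **Grip offset:** the pipette's centre line sits about 11 mm forward of the pads' centre after the swing, but the finger opening stayed at 25 mm with no sign of slipping.

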